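# Unlatch and open the spring-lid mould case

## Robot

A 6-joint arm with a two-finger parallel gripper is mounted at the origin on a cart in front of the work surface, level with it; the furniture and walls round the work are solid. World frame = base frame: x ahead of the robot, y to its left, z up, the work surface at z = 0. Lengths are in m, angles in rad, forces in N, time in s.
With the tool pointing down it reaches from about 0.375 to 0.925 m from the base axis. Payload 5.7 kg.
Tool frame: the origin (TCP) lies midway between the tips of the shut fingers; the grasp point (between the pads) lies behind it (arm.hold_point_z is the z of the grasp point in the tool frame, in m); z points along the fingers, y is the line along which they close (so a half turn about z gives the same grasp; the last joint's range is limited). The gripper opens to 85 mm and grips with 20 to 120 N. Pads are 22 mm wide; open, the fingers measure 114 mm over their backs; the gripper's body (76 mm by 85 mm) begins 54 mm behind the grasp point. The pads swing forward as they close: fully open they stand 13 mm farther back than shut.
Start: joints at [-0.115, 0.359, 1.51, -0, 1.272, -0.115], TCP at [0.6, -0, 0.231] pointing down, gripper open.
Joint ranges: [-2.97, 2.97], [-1.01, 2.36], [0.21, 2.38], [-0.96, 4.11], [0.2, 2.71], [-2.98, 2.98]. Speed limits (rad/s): [2.39, 2.39, 3.14, 3.14, 3.14, 3.14].

## Interface

Orientations are given as a unit quaternion [x, y, z, w].
In Python, from plant import arm gives the robot as it stands. The module is installed in compiled form; this text tells all that it offers.
- The arm moves only by the tool drive_tool, never from a script. Its argument "increments" is a list of rows, each an object with "gripper": the opening in per cent of the stroke, from 0 (shut) to 100 (fully open); "dp": the shift along the tool's x, y, z in mm, a list of three; "twist": the turn, a rotation vector about the tool's x, y, z in rad, a list of three. A call has 1 to 20 rows; each row shifts and turns the commanded pose from where the row before left it, along the tool's axes as they then stand; what a row does not reach is not made up. A row lasts 1/12 s, in which the tool goes at most 41.7 mm and 7.16 degrees, less where a joint would pass 70% of its speed; a pose out of reach is approached as far as the arm can. A call is refused whole if a number of a shift passes 41.7 or a number of a turn 0.125, either way. A call with a gripper value outside its range is refused whole. The fingers move at their own pace and stop on an object; "grip_force" is the grip in N (left out, the last holds). Time passes only in rows, so rows that do not move let the fingers close. It gives the time, the measured TCP pose, the force, the opening and the grip force at its end, in the units of the state.
- arm.get_state(): the state, without advancing time (a new reading comes with each control period).
- arm.grab_frame(name): name is "scene" or "side" or "wrist"; returns the picture (384x512x3 uint8, red, green, blue); there is no depth.
- arm.calibration(name): a dict with "fx", "fy", "cx", "cy" (pixels), "world_to_cam" (4x4, takes a point from world to camera coordinates). Camera axes: x right, y down, z forward; pixel columns grow to the right and rows downward; lengths in m; the calibration is good to about 2 mm. A picture is of the moment at which its call begins: read the wrist's pose just before it. calibration takes no time and is no camera call; for the wrist camera it gives the pose at the moment of the call.
- arm.close_job(): hands the job in; it is judged then, once.
The state is a dict: "t": time; "joints": joint angles; "dq": joint speeds; "joint_efforts": joint torques, N m; "eef_pos": TCP position; "orientation": TCP orientation; "ft_force": force on the tool from outside, world axes, zero at the start; "torque": the same for the moment, N m; "gripper_width": opening from 0.0 (shut) to 1.0 (fully open); "grip_force": force on a finger pad.
Only numpy, scipy, OpenCV 4.12 (cv2) and the standard library are available. Lean on these libraries where they do the work, as an engineer would, in place of code of your own. Each camera call takes 0.05 s, during which the arm holds its last target. There are 200 camera calls.

## Task

Two spring-lid cases stand on the worktop. On the wider one, press the release tab down with the fingertips so that its lid springs up, then push the lid all the way back against its stop and leave it standing open. Leave the narrower case shut, lift nothing, and do not shift the cases or the things round about.

Things in the scene. Friction and masses are not known exactly. Their poses are not given: they have to be found in the camera images.
- wide_case: The wider case, the one to open: a grey steel box 100 mm deep (its own x), 120 mm wide (y), 62 mm high, about 2.2 kg, standing loose on rubber. Origin at the centre of its underside; x points from its front (with the tab) to its back (with the hinge), z up. Its plain aluminium lid (4 mm thick, underside 63 mm above the worktop, top 67 mm) is held down by the latch bar of a rocking steel tab on the front.
- narrow_case: The narrower case, to be left shut: a grey steel box 100 mm deep (its own x), 70 mm wide (y), 62 mm high, about 1.6 kg, standing loose on rubber. Origin at the centre of its underside; x points from its front (with the tab) to its back (with the hinge), z up. Its plain aluminium lid (4 mm thick, underside 63 mm above the worktop, top 67 mm) is held down by the latch bar of a rocking steel tab on the front.
- wide_case_tab_pad (a point): The point to press: top face of the release tab of the wider case, 43 mm in front of its front face, 50 mm above the worktop at rest. The tab is a level steel plate 36 mm wide that sticks out 55 mm from the front face; its upright arms and the latch bar stand within 17 mm of that face and reach 73 mm up (21 mm from it when the tab is fully down).
- wide_case_tab (a joint): Angle of the release tab of the wider case: 0 at rest, grows as its outer end is pressed down, stop at 0.3 (12 mm of travel at the pad point); it rocks on a pivot 3 mm in front of the case's front face, 46 mm up, and springs back when let go. The latch lets go at about 0.17 (7 mm of travel at the pad point); about 3.5 N there does that, 6 N reaches the stop.
- wide_case_lid (a joint): Angle of the lid of the wider case about its back hinge: about 0 shut and latched (up to 0.02), grows as the lid rises. Once unlatched, spring legs lift it to about 0.6 and hold it there; above that it must be pushed (1 to 2 N at its front edge; it sinks back to 0.6 if let go early, stays where it is when within about 15 degrees of upright or beyond). Fully open against its stop is 1.85, leaning 16 degrees back past upright.
- wide_case_hinge (a point): Middle of the hinge axis of the wider case's lid: 50 mm behind the case's origin, 63 mm up; the axis runs along the case's y.
- wide_case_lid_edge (a point): Middle of the front edge of the wider case's lid, at half its thickness, 109 mm from the hinge axis; it moves with the lid (about 0.12 to 0.13 m above the worktop when sprung up, 0.17 m when fully open).
- narrow_case_lid (a joint): Angle of the lid of the narrower case about its back hinge: about 0 shut and latched (up to 0.02), grows as the lid rises. Once unlatched, spring legs lift it to about 0.6 and hold it there; above that it must be pushed (1 to 2 N at its front edge; it sinks back to 0.6 if let go early, stays where it is when within about 15 degrees of upright or beyond). Fully open against its stop is 1.85, leaning 16 degrees back past upright.
- narrow_case_tab (a joint): Angle of the release tab of the narrower case: 0 at rest, grows as its outer end is pressed down, stop at 0.3 (12 mm of travel at the pad point); it rocks on a pivot 3 mm in front of the case's front face, 46 mm up, and springs back when let go. The latch lets go at about 0.17 (7 mm of travel at the pad point); about 3.5 N there does that, 6 N reaches the stop.
- brass_mould: Round brass mould, 42 mm across, 39 mm high, standing loose inside the wider case, hidden by the lid. Origin at its underside. To be left alone.
- optic_mould: Fluted brass optic mould, 60 mm across, 57 mm high, loose between the two cases. Bystander. Origin at its underside.
- jar_a: Jar with a green screw cap, 48 mm across, 63 mm high, loose behind the cases. Bystander.
- jar_b: Jar with a yellow screw cap, 48 mm across, 71 mm high, loose behind the cases. Bystander.
- small_box: Small brown carton, 51 x 70 x 45 mm, loose on the right. Bystander.
- tape_roll: Roll of tan tape lying flat, 69 mm across, 19 mm high, in front of the cases. Bystander.
- caliper: Brass outside caliper lying flat, 55 x 121 x 11 mm, between the jars at the back. Bystander.

How it is judged:
By the outcome, as a careful person would: the job done as asked, in the order asked, and still so for the second after the job is handed in, with the robot touching nothing.
It also fails if it takes over 42 s, if anything falls off the work surface, if the arm or the gripper's body presses on something with over 40 N, if the wrist force passes 120 N, or if a joint passes its speed limit or range.

## Working session

There is one attempt and no reset: what is moved stays moved. The work goes in short steps, Python scripts to look and compute and a tool call to move; the robot and the scene stay as the last step left them, time stands still between calls to the robot, and variables do not carry over. Pictures are saved under pics/ and viewed, at most 10 in all, crops included, and the job is handed in when it is done.

Besides the shell and the picture viewer there is one more tool, called after "Call:" in YAML: its name, and indented under it one key for each argument. drive_tool: Moves the arm, as the interface text tells. Its arguments: {"type":"object","properties":{"increments":{"type":"array"},"grip_force":{"type":"number"}},"required":["increments"]}

```bash
mkdir -p pics; python3 - <<'E'
from plant import arm
import cv2,json
for n in ("scene","side"):
    cv2.imwrite(f"pics/{n}0.png",cv2.cvtColor(arm.grab_frame(n),cv2.COLOR_RGB2BGR))
    c=arm.calibration(n);print(n,{k:(v if k!="world_to_cam" else [[round(float(x),3) for x in r] for r in v]) for k,v in c.items()})
s=arm.get_state();print(s,arm.hold_point_z)
E
```

```text
scene {'fx': 369.3742185537146, 'fy': 369.3742185537146, 'cx': 257.6978896004639, 'cy': 193.45181020617116, 'world_to_cam': [[0.872, -0.489, 0.019, -0.494], [-0.231, -0.445, -0.865, 0.167], [0.432, 0.75, -0.501, 0.959], [0.0, 0.0, 0.0, 1.0]]}
side {'fx': 388.07007429585553, 'fy': 388.07007429585553, 'cx': 260.35133216100616, 'cy': 194.15558569628953, 'world_to_cam': [[-1.0, 0.03, -0.01, 0.514], [0.026, 0.582, -0.813, 0.09], [-0.018, -0.812, -0.583, 1.051], [0.0, 0.0, 0.0, 1.0]]}
{'t': 0.1, 'joints': array([-1.15091543e-01,  3.59430712e-01,  1.51130994e+00, -1.33728215e-05,
        1.27249790e+00, -1.15106002e-01]), 'dq': array([ 3.59331934e-04, -2.09977167e-03, -1.84333283e-03,  7.25806012e-05,
        2.22794277e-04,  2.21839206e-03]), 'joint_efforts': array([ 5.04615236e-04, -5.28650415e+01, -2.79350227e+01, -1.37166940e-04,
        4.90131526e-03,  3.56782721e-05]), 'eef_pos': array([5.99397960e-01, 6.22085235e-05, 2.30544414e-01]), 'orientation': array([ 7.07100037e-01,  7.07113047e-01, -5.16241506e-04, -6.40924910e-04]), 'ft_force': array([-0.20360147, -0.10948434,  0.50010363]), 'torque': array([ 0.01146362,  0.04186379, -0.07124803]), 'grip_force': 0.0, 'gripper_width': 1.0018628137432966} -0.0187
```

View pics/scene0.png

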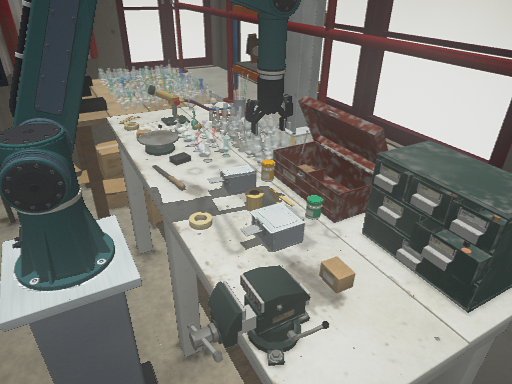

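View pics/side0.png

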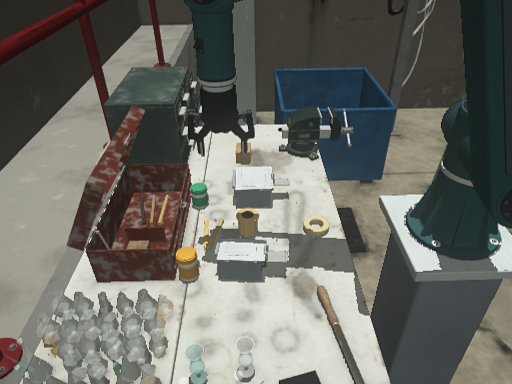

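The scene view shows the cases at about (277,227) and (238,180), with tabs facing the robot. The side view shows them at (253,185) and (243,258). I'll enlarge both next.

```bash
python3 - <<'E'
import cv2,numpy as np
a=cv2.imread("pics/scene0.png")[155:265,180:340]; b=cv2.imread("pics/side0.png")[155:290,185:345]
f=lambda i:cv2.resize(i,None,fx=5,fy=5,interpolation=cv2.INTER_CUBIC)
cv2.imwrite("pics/sc1.png",f(a)); cv2.imwrite("pics/si1.png",cv2.resize(b[:120],None,fx=5,fy=5,interpolation=cv2.INTER_CUBIC))
E
```

```text
(no output)
```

View pics/sc1.png

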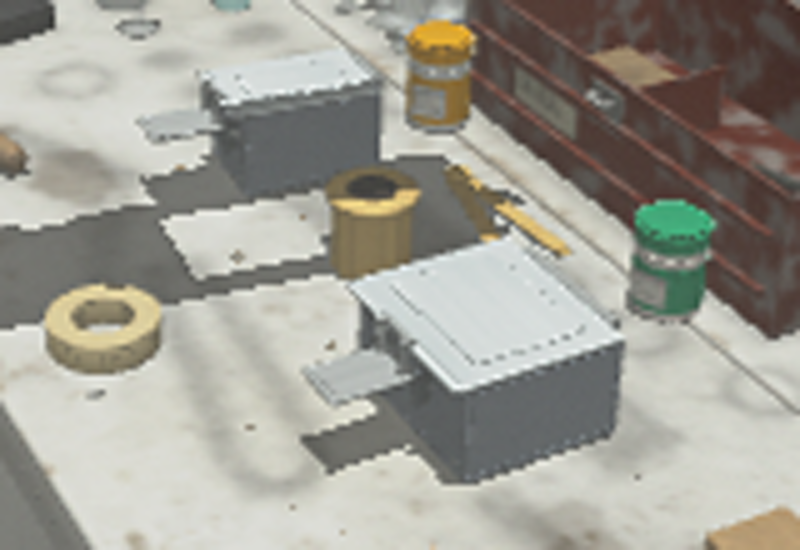

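View pics/si1.png

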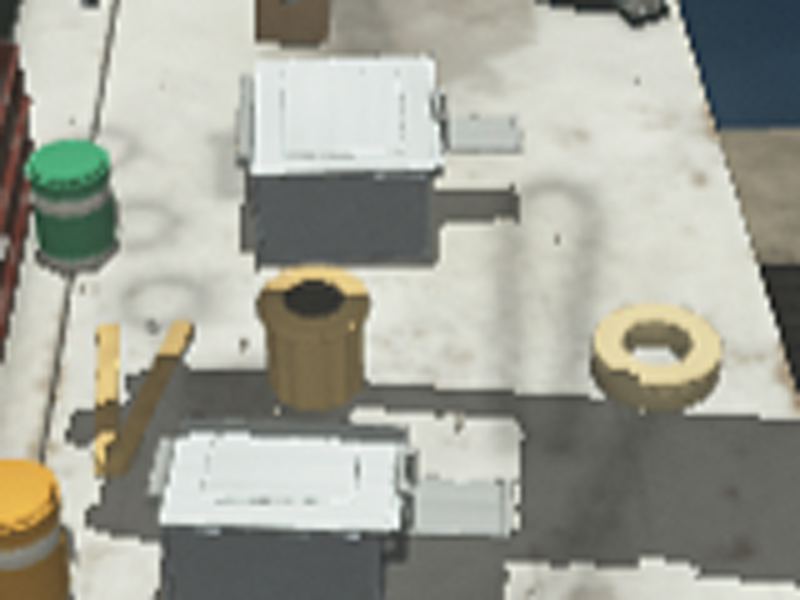

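Of the two, the wide case is the near one in the scene view. Its lid corners in the 5x crop are (350,288), (512,238), (622,340), (462,390), and the tab's outer corners are (303,370), (335,404). In the side crop the lid corners are (258,58), (434,58), (441,172), (250,172), and the tab's outer corners are (520,118), (522,152).

```bash
cat > h.py <<'E'
import numpy as np
from plant import arm
def onplane(n,uv,z):
    c=arm.calibration(n);T=np.array(c["world_to_cam"]);R=T[:3,:3];o=-R.T@T[:3,3]
    out=[]
    for u,v in uv:
        d=R.T@np.array([(u-c["cx"])/c["fx"],(v-c["cy"])/c["fy"],1]);out.append(o+d*(z-o[2])/d[2])
    return np.array(out)
E
python3 - <<'E'
from h import *
np.set_printoptions(precision=4,suppress=True)
S=lambda l,o:[(a/5+o[0]-.4,b/5+o[1]-.4) for a,b in l]
sc,si=(180,155),(185,155)
def edges(P):print(P[:,:2].round(4).tolist(),"c",P.mean(0)); print([ (round(float(np.linalg.norm(e)),3),round(float(np.degrees(np.arctan2(e[1],e[0]))),1)) for e in np.roll(P,-1,0)[:,:2]-P[:,:2]])
edges(onplane("scene",S([(350,288),(512,238),(622,340),(462,390)],sc),.067))
edges(onplane("side",S([(258,58),(434,58),(441,172),(250,172)],si),.067))
print("tab outer")
print(onplane("scene",S([(303,370),(335,404)],sc),.05));print(onplane("side",S([(520,118),(522,152)],si),.05))
print("narrow lid");edges(onplane("side",S([(172,432),(406,442),(400,530),(160,526)],si),.067))
print("optic top",onplane("side",S([(258,295),(370,295),(312,267)],si),.057),onplane("scene",S([(326,188),(420,188)],sc),.057))
E
```

```text
[[0.4723, -0.1188], [0.5826, -0.1155], [0.5784, -0.2327], [0.4779, -0.2313]] c [ 0.5278 -0.1746  0.067 ]
[(0.11, 1.7), (0.117, -92.0), (0.101, 179.2), (0.113, 92.9)]
[[0.5808, -0.2344], [0.4729, -0.2294], [0.4754, -0.1072], [0.5828, -0.112]] c [ 0.528  -0.1707  0.067 ]
[(0.108, 177.3), (0.122, 88.8), (0.107, -2.5), (0.122, -90.9)]
tab outer
[[ 0.4237 -0.1557  0.05  ]
 [ 0.4247 -0.191   0.05  ]]
[[ 0.4234 -0.186   0.05  ]
 [ 0.4254 -0.1499  0.05  ]]
narrow lid
[[0.6145, 0.1018], [0.5042, 0.1132], [0.5092, 0.1702], [0.6163, 0.1635]] c [0.561  0.1372 0.067 ]
[(0.111, 174.1), (0.057, 85.0), (0.107, -3.6), (0.062, -91.7)]
optic top [[ 0.5767 -0.0132  0.057 ]
 [ 0.518  -0.0107  0.057 ]
 [ 0.5483 -0.036   0.057 ]] [[ 0.5206  0.003   0.057 ]
 [ 0.573  -0.0242  0.057 ]]
```

```bash
python3 - <<'E'
from h import *
from scipy.spatial.transform import Rotation as R
s=arm.get_state();T=np.array(arm.calibration("wrist")["world_to_cam"])
Rm=R.from_quat(s["orientation"]).as_matrix()
print("cam in tool",Rm.T@(-T[:3,:3].T@T[:3,3]-s["eef_pos"]), "view dir in tool",Rm.T@T[2,:3])
E
```

```text
cam in tool [ 0.07089088 -0.00060415 -0.14379792] view dir in tool [-2.77722169e-01  7.84450857e-05  9.60661434e-01]
```

Call:
drive_tool:
  increments:
    - {"gripper": 0, "dp": [-14, -10, 0], "twist": [0, 0, 0.06]}
    - {"gripper": 0, "dp": [0, 0, 0], "twist": [0, 0, 0.12]}
    - {"gripper": 0, "dp": [0, 0, 0], "twist": [0, 0, 0.12]}
    - {"gripper": 0, "dp": [0, 0, 0], "twist": [0, 0, 0.12]}

```text
t: 0.43
eef_pos: [0.5894, -0.0142, 0.2308]
orientation: [0.841, 0.542, -0.0, -0.0]
ft_force: [0.5, 0.5, 1.1]
gripper_width: 0.454
grip_force: 0.0
```

Call:
drive_tool:
  increments:
    - {"gripper": 0, "dp": [0, 0, 0], "twist": [0, 0, 0.12]}
    - {"gripper": 0, "dp": [0, 0, 0], "twist": [0, 0, 0.12]}
    - {"gripper": 0, "dp": [0, 0, 0], "twist": [0, 0, 0.12]}
    - {"gripper": 0, "dp": [0, 0, 0], "twist": [0, 0, 0.12]}
    - {"gripper": 0, "dp": [0, 0, 0], "twist": [0, 0, 0.12]}
    - {"gripper": 0, "dp": [0, 0, 0], "twist": [0, 0, 0.12]}
    - {"gripper": 0, "dp": [0, 0, 0], "twist": [0, 0, 0.12]}
    - {"gripper": 0, "dp": [0, 0, 0], "twist": [0, 0, 0.12]}
    - {"gripper": 0, "dp": [0, 0, 0], "twist": [0, 0, 0.12]}
    - {"gripper": 0, "dp": [0, 0, 0], "twist": [0, 0, 0.07]}
    - {"gripper": 0, "dp": [-26, 26, 0], "twist": [0, 0, 0]}
    - {"gripper": 0, "dp": [-26, 26, 0], "twist": [0, 0, 0]}
    - {"gripper": 0, "dp": [-26, 26, 0], "twist": [0, 0, 0]}
    - {"gripper": 0, "dp": [-26, 26, 0], "twist": [0, 0, 0]}
    - {"gripper": 0, "dp": [-26, 26, 0], "twist": [0, 0, 0]}
    - {"gripper": 0, "dp": [-26, 26, 0], "twist": [0, 0, 0]}
    - {"gripper": 0, "dp": [0, 0, 0], "twist": [0, 0.12, 0]}
    - {"gripper": 0, "dp": [0, 0, 0], "twist": [0, 0.12, 0]}
    - {"gripper": 0, "dp": [0, 0, 0], "twist": [0, 0.11, 0]}
    - {"gripper": 0, "dp": [0, 0, 0], "twist": [0, 0, 0]}

```text
t: 2.1
eef_pos: [0.4288, -0.1674, 0.2286]
orientation: [0.985, -0.001, 0.173, -0.002]
ft_force: [-0.2, 1.2, -0.1]
gripper_width: -0.004
grip_force: 0.0
```

```bash
python3 - <<'E'
from h import *
import cv2
s=arm.get_state();print(s["eef_pos"],s["orientation"],s["joints"].round(2))
a=arm.grab_frame("scene")[135:265,180:340];b=arm.grab_frame("wrist")
a=cv2.resize(a,(480,390));b=cv2.resize(b,(320,240));o=np.zeros((390,800,3),np.uint8);o[:,:480]=a;o[:240,480:]=b
cv2.imwrite("pics/c2.png",o[:,:,::-1])
E
```

```text
[ 0.42876085 -0.16740242  0.22857211] [ 0.98486863 -0.00120285  0.17328745 -0.00194675] [-0.71  0.01  2.04  0.3   0.85  0.69]
```

View pics/c2.png

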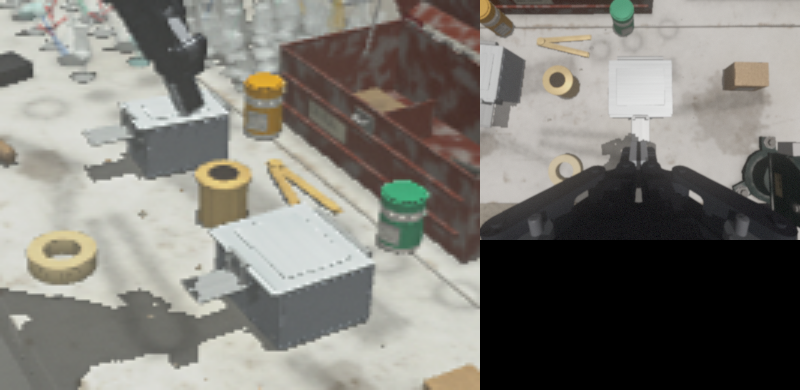

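The fingertips are over the tab, lined up with it and leaning correctly. Next I descend.

Call:
drive_tool:
  increments:
    - {"gripper": 0, "dp": [-10, 3, 33], "twist": [0, 0, 0]}
    - {"gripper": 0, "dp": [-12, 0, 33], "twist": [0, 0, 0]}
    - {"gripper": 0, "dp": [-12, 0, 33], "twist": [0, 0, 0]}
    - {"gripper": 0, "dp": [-12, 0, 33], "twist": [0, 0, 0]}
    - {"gripper": 0, "dp": [-7, 0, 19], "twist": [0, 0, 0]}
    - {"gripper": 0, "dp": [0, 0, 0], "twist": [0, 0, 0]}

```text
t: 2.7
eef_pos: [0.4366, -0.1718, 0.0675]
orientation: [0.985, 0.001, 0.171, -0.003]
ft_force: [-0.2, 0.8, -0.2]
gripper_width: -0.001
grip_force: 0.0
```

Call:
drive_tool:
  increments:
    - {"gripper": 0, "dp": [-6, 0, 8], "twist": [0, 0, 0]}
    - {"gripper": 0, "dp": [-1, 0, 2.8], "twist": [0, 0, 0]}
    - {"gripper": 0, "dp": [-1, 0, 2.8], "twist": [0, 0, 0]}
    - {"gripper": 0, "dp": [0, 0, 0], "twist": [0, 0, 0]}

```text
t: 3.03
eef_pos: [0.4348, -0.1735, 0.0563]
orientation: [0.985, 0.001, 0.175, 0.0]
ft_force: [-0.2, -0.0, -0.4]
gripper_width: -0.0
grip_force: 0.0
```

Call:
drive_tool:
  increments:
    - {"gripper": 0, "dp": [-1, 0, 2.8], "twist": [0, 0, 0]}
    - {"gripper": 0, "dp": [-1, 0, 2.8], "twist": [0, 0, 0]}
    - {"gripper": 0, "dp": [-1, 0, 2.8], "twist": [0, 0, 0]}
    - {"gripper": 0, "dp": [0, 0, 0], "twist": [0, 0, 0]}

```text
t: 3.37
eef_pos: [0.4338, -0.1736, 0.047]
orientation: [0.985, 0.0, 0.174, 0.0]
ft_force: [-0.2, -0.5, 3.0]
gripper_width: 0.001
grip_force: 0.9
```

Force is rising to 3 N, so it's in contact. I'll press a little further.

Call:
drive_tool:
  increments:
    - {"gripper": 0, "dp": [-1, 0, 1.9], "twist": [0, 0, 0]}
    - {"gripper": 0, "dp": [-0.7, 0, 1.9], "twist": [0, 0, 0]}
    - {"gripper": 0, "dp": [0, 0, 0], "twist": [0, 0, 0]}
    - {"gripper": 0, "dp": [0, 0, 0], "twist": [0, 0, 0]}

```text
t: 3.7
eef_pos: [0.433, -0.1734, 0.0427]
orientation: [0.985, 0.0, 0.174, 0.0]
ft_force: [0.1, -0.3, 3.3]
gripper_width: -0.003
grip_force: 1.4
```

```bash
python3 - <<'E'
from h import *
import cv2
s=arm.get_state();print(s["eef_pos"],s["ft_force"])
a=arm.grab_frame("scene")[135:265,180:340];b=arm.grab_frame("side")[130:260,185:315]
a=cv2.resize(a,(440,358));b=cv2.resize(b,(358,358))
cv2.imwrite("pics/c3.png",np.hstack([a,b])[:,:,::-1])
E
```

```text
[ 0.43303264 -0.17335633  0.04265466] [ 0.10725341 -0.34943701  3.31320886]
```

View pics/c3.png

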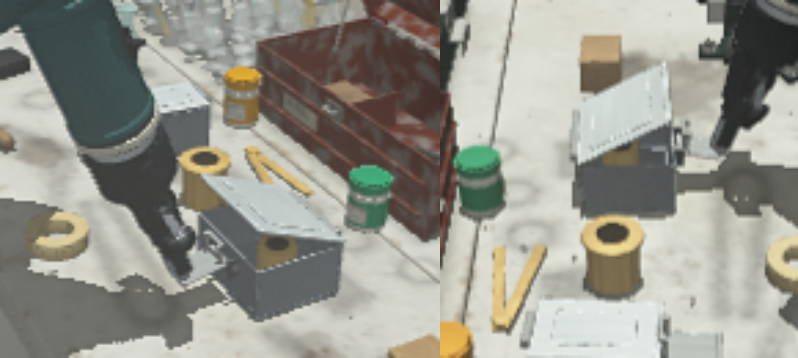

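The lid has sprung up to about 0.6 and nothing else has moved. Next I lift off the tab, then move forward towards the lid's edge.

Call:
drive_tool:
  increments:
    - {"gripper": 0, "dp": [3.4, 0, -9.4], "twist": [0, 0, 0]}
    - {"gripper": 0, "dp": [9, 0, -25], "twist": [0, 0, 0]}
    - {"gripper": 0, "dp": [9, 0, -25], "twist": [0, 0, 0]}
    - {"gripper": 0, "dp": [0, 0, 0], "twist": [0, 0, 0]}
    - {"gripper": 0, "dp": [19, 0, 7], "twist": [0, 0, 0]}
    - {"gripper": 0, "dp": [19, 0, 7], "twist": [0, 0, 0]}
    - {"gripper": 0, "dp": [0, 0, 0], "twist": [0, 0, 0]}

```text
t: 4.38
eef_pos: [0.4763, -0.1742, 0.1062]
orientation: [0.984, 0.001, 0.175, 0.001]
ft_force: [0.5, -0.9, 0.3]
gripper_width: -0.001
grip_force: 0.0
```

Call:
drive_tool:
  increments:
    - {"gripper": 0, "dp": [7.5, 0, 0.2], "twist": [0, 0, 0]}
    - {"gripper": 0, "dp": [7.5, 0, 0.2], "twist": [0, 0, 0]}
    - {"gripper": 0, "dp": [7.5, 0, 0.2], "twist": [0, 0, 0]}
    - {"gripper": 0, "dp": [7.5, 0, 0.2], "twist": [0, 0, 0]}
    - {"gripper": 0, "dp": [7.5, 0, 0.2], "twist": [0, 0, 0]}
    - {"gripper": 0, "dp": [7.5, 0, 0.2], "twist": [0, 0, 0]}

```text
t: 4.88
eef_pos: [0.5164, -0.173, 0.1201]
orientation: [0.985, 0.0, 0.174, -0.0]
ft_force: [-0.8, -1.1, 1.1]
gripper_width: -0.002
grip_force: 0.4
```

Call:
drive_tool:
  increments:
    - {"gripper": 0, "dp": [6.7, 0, -2.4], "twist": [0, 0, 0]}
    - {"gripper": 0, "dp": [6.7, 0, -2.4], "twist": [0, 0, 0]}
    - {"gripper": 0, "dp": [6.7, 0, -2.4], "twist": [0, 0, 0]}
    - {"gripper": 0, "dp": [6.7, 0, -2.4], "twist": [0, 0, 0]}
    - {"gripper": 0, "dp": [6.3, 0, 0.2], "twist": [0, 0, 0]}
    - {"gripper": 0, "dp": [6.3, 0, 0.2], "twist": [0, 0, 0]}
    - {"gripper": 0, "dp": [6.3, 0, 0.2], "twist": [0, 0, 0]}
    - {"gripper": 0, "dp": [6.3, 0, 0.2], "twist": [0, 0, 0]}
    - {"gripper": 0, "dp": [6.3, 0, 0.2], "twist": [0, 0, 0]}

```text
t: 5.63
eef_pos: [0.5683, -0.173, 0.1481]
orientation: [0.985, 0.0, 0.174, -0.0]
ft_force: [0.8, -0.2, 0.0]
gripper_width: 0.001
grip_force: 0.1
```

Now near upright. I'll push towards the stop and watch the force.

Call:
drive_tool:
  increments:
    - {"gripper": 0, "dp": [3.8, 0, 1.4], "twist": [0, 0, 0]}
    - {"gripper": 0, "dp": [3.8, 0, 1.4], "twist": [0, 0, 0]}
    - {"gripper": 0, "dp": [3.8, 0, 1.4], "twist": [0, 0, 0]}
    - {"gripper": 0, "dp": [3.8, 0, 1.4], "twist": [0, 0, 0]}
    - {"gripper": 0, "dp": [1.9, 0, 0.7], "twist": [0, 0, 0]}
    - {"gripper": 0, "dp": [0, 0, 0], "twist": [0, 0, 0]}

```text
t: 6.13
eef_pos: [0.5864, -0.1731, 0.148]
orientation: [0.985, 0.0, 0.174, -0.0]
ft_force: [-0.1, -0.5, -0.1]
gripper_width: 0.003
grip_force: 0.0
```

Call:
drive_tool:
  increments:
    - {"gripper": 0, "dp": [1.9, 0, 0.7], "twist": [0, 0, 0]}
    - {"gripper": 0, "dp": [1.9, 0, 0.7], "twist": [0, 0, 0]}
    - {"gripper": 0, "dp": [0, 0, 0], "twist": [0, 0, 0]}

```text
t: 6.38
eef_pos: [0.5903, -0.1731, 0.1481]
orientation: [0.985, 0.0, 0.174, 0.0]
ft_force: [-0.1, -0.3, -0.4]
gripper_width: -0.004
grip_force: 0.0
```

```bash
python3 - <<'E'
from h import *
import cv2
s=arm.get_state();print(s["eef_pos"],s["ft_force"])
a=arm.grab_frame("scene")[115:265,180:340];b=arm.grab_frame("side")[110:260,185:345]
a=cv2.resize(a,(400,375));b=cv2.resize(b,(400,375))
cv2.imwrite("pics/c4.png",np.hstack([a,b])[:,:,::-1])
E
```

```text
[ 0.59034542 -0.1731083   0.14806513] [-0.0798337  -0.25608044 -0.43958583]
```

View pics/c4.png

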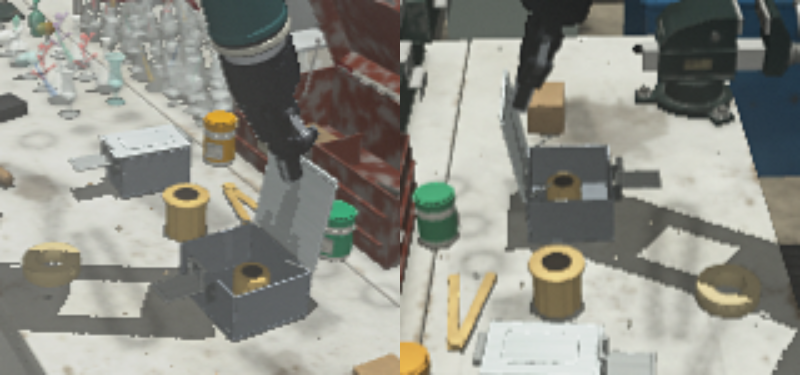

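The lid is past upright and leaning back, but there's no stop force yet. I'll keep pushing gently until there is.

Call:
drive_tool:
  increments:
    - {"gripper": 0, "dp": [1.9, 0, 0.7], "twist": [0, 0, 0]}
    - {"gripper": 0, "dp": [1.9, 0, 0.7], "twist": [0, 0, 0]}
    - {"gripper": 0, "dp": [0, 0, 0], "twist": [0, 0, 0]}

```text
t: 6.73
eef_pos: [0.5946, -0.1732, 0.1481]
orientation: [0.985, 0.0, 0.174, 0.0]
ft_force: [0.1, -0.0, -0.3]
gripper_width: 0.002
grip_force: 0.0
```

Call:
drive_tool:
  increments:
    - {"gripper": 0, "dp": [1.9, 0, 0.7], "twist": [0, 0, 0]}
    - {"gripper": 0, "dp": [0, 0, 0], "twist": [0, 0, 0]}

```text
t: 6.9
eef_pos: [0.5965, -0.1731, 0.1481]
orientation: [0.985, 0.0, 0.174, -0.0]
ft_force: [0.3, -1.0, 1.4]
gripper_width: 0.004
grip_force: 0.0
```

Call:
drive_tool:
  increments:
    - {"gripper": 0, "dp": [1.4, 0, 0.5], "twist": [0, 0, 0]}
    - {"gripper": 0, "dp": [0, 0, 0], "twist": [0, 0, 0]}

```text
t: 7.07
eef_pos: [0.5979, -0.1731, 0.1481]
orientation: [0.985, 0.0, 0.174, -0.0]
ft_force: [-1.2, 0.3, 0.6]
gripper_width: 0.001
grip_force: 0.0
```

Call:
drive_tool:
  increments:
    - {"gripper": 0, "dp": [1.4, 0, 0.5], "twist": [0, 0, 0]}
    - {"gripper": 0, "dp": [0, 0, 0], "twist": [0, 0, 0]}

```text
t: 7.23
eef_pos: [0.5993, -0.1731, 0.148]
orientation: [0.985, 0.0, 0.174, -0.0]
ft_force: [-0.2, 0.4, -0.6]
gripper_width: 0.001
grip_force: 0.0
```

Call:
drive_tool:
  increments:
    - {"gripper": 0, "dp": [1.4, 0, 0.5], "twist": [0, 0, 0]}
    - {"gripper": 0, "dp": [0, 0, 0], "twist": [0, 0, 0]}

```text
t: 7.4
eef_pos: [0.6001, -0.1729, 0.1478]
orientation: [0.985, 0.001, 0.174, -0.0]
ft_force: [-3.1, 0.3, 1.6]
gripper_width: 0.003
grip_force: 1.7
```

Call:
drive_tool:
  increments:
    - {"gripper": 0, "dp": [0.9, 0, 0.3], "twist": [0, 0, 0]}
    - {"gripper": 0, "dp": [0, 0, 0], "twist": [0, 0, 0]}

```text
t: 7.57
eef_pos: [0.6006, -0.1729, 0.1477]
orientation: [0.985, 0.001, 0.173, -0.0]
ft_force: [-5.1, -0.8, 4.7]
gripper_width: 0.002
grip_force: 3.3
```

Force rises steeply, so the lid is on its stop. Next I back off and up, then check.

Call:
drive_tool:
  increments:
    - {"gripper": 0, "dp": [-4, 0, -1.5], "twist": [0, 0, 0]}
    - {"gripper": 0, "dp": [-15, 0, -6], "twist": [0, 0, 0]}
    - {"gripper": 0, "dp": [-19, 0, -7], "twist": [0, 0, 0]}
    - {"gripper": 0, "dp": [-19, 0, -7], "twist": [0, 0, 0]}
    - {"gripper": 0, "dp": [-19, 0, -7], "twist": [0, 0, 0]}
    - {"gripper": 0, "dp": [-9, 0, -34], "twist": [0, 0, 0]}
    - {"gripper": 0, "dp": [-9, 0, -34], "twist": [0, 0, 0]}
    - {"gripper": 0, "dp": [0, 0, -34], "twist": [0, 0, 0]}
    - {"gripper": 0, "dp": [0, 0, 0], "twist": [0, 0, 0]}
    - {"gripper": 0, "dp": [0, 0, 0], "twist": [0, 0, 0]}
    - {"gripper": 0, "dp": [0, 0, 0], "twist": [0, 0, 0]}

```text
t: 8.48
eef_pos: [0.4686, -0.1732, 0.2386]
orientation: [0.985, 0.0, 0.175, 0.0]
ft_force: [-0.2, -1.0, -0.6]
gripper_width: 0.001
grip_force: 0.0
```

```bash
python3 - <<'E'
from h import *
import cv2
s=arm.get_state();print(s["eef_pos"],s["ft_force"])
a=arm.grab_frame("scene")[115:265,180:340];b=arm.grab_frame("side")[110:260,185:345]
a=cv2.resize(a,(400,375));b=cv2.resize(b,(400,375))
cv2.imwrite("pics/c5.png",np.hstack([a,b])[:,:,::-1])
E
```

```text
[ 0.46855641 -0.17318405  0.23856271] [-0.15760382 -1.01864738 -0.60951402]
```

View pics/c5.png

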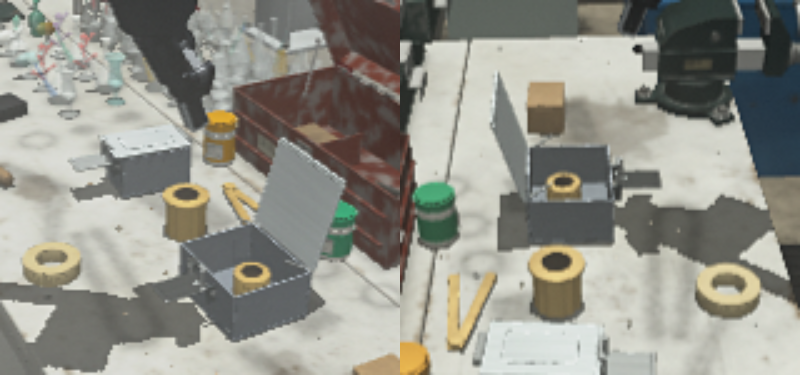

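The lid stands back on its stop, the arm is clear, the narrow case is still shut and nothing else looks moved. I'll hand it in.

```bash
python3 -c "
from plant import arm
print(arm.close_job())"
```

```text
the job is handed in; nothing more can be done
None
```

I opened the wide case with its release tab and pushed its lid back to the stop, where it stands open; the narrow case stayed shut, nothing else looks moved in the last camera views, and the job is handed in (about 8.6 s used; no verdict was returned).

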